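# Zinc-coating check of a joining plate

## Robot

A 6-joint arm with a two-finger parallel gripper is mounted at the origin on the work surface. World frame = base frame: x ahead of the robot, y to its left, z up, the work surface at z = 0. Lengths are in mm, angles in rad, forces in N, time in s.
With the tool pointing down it reaches from about 350 to 775 mm from the base axis. Payload 7.3 kg.
Tool frame: the origin (TCP) lies on the centre line of the jaws, within the pads' length; the fingertips stand 14 mm ahead of it and the grasp point (between the pads) lies 5 mm behind it; z points along the fingers, y is the line along which they close (so a half turn about z gives the same grasp; the last joint's range is limited). The gripper opens to 92 mm and grips with 3 to 60 N. Pads are 19 mm wide; open, the fingers measure 130 mm over their backs; the gripper's body (75 mm by 190 mm) begins 47 mm behind the grasp point.
Start: joints at [-1.459, 0.342, 1.524, -0, 1.275, -0.146], TCP at [133.872, -507.663, 240.741] pointing down, gripper open.
Joint ranges: [-2.53, 2.53], [-0.77, 2.02], [0.04, 2.7], [-1, 4.14], [0.28, 2.66], [-3.11, 3.11]. Speed limits (rad/s): [2.57, 2.57, 3.14, 3.14, 3.14, 3.14].

## Interface

Orientations are given as [roll, pitch, yaw] about the fixed x, y, z axes, in that order (R = Rz(yaw) Ry(pitch) Rx(roll)).
In Python, from plant import get_obs, capture, bot, spot_in, trace, pinpoint gives the robot as it stands.
- The arm moves only by the tool play_rows, never from a script. Its argument "rows" is a list of rows, each a list of 2 entries, a list of its own where there are three numbers: the shift along the world's x, y, z in units of 3 cm (1.0 is 3 cm), then the turn, a rotation vector about the world's x, y, z in units of 8 degrees (1.0 is 8 degrees). A call has 1 to 12 rows; each row shifts and turns the commanded pose from where the row before left it; what a row does not reach is not made up. A row lasts 1/8 s, in which the tool goes at most 62.5 mm and 10.7 degrees, less where a joint would pass 70% of its speed; a pose out of reach is approached as far as the arm can. A call with a number of a shift or a turn outside -1 to 1 is refused whole. A call with a gripper value outside its range is refused whole. "hand" is the opening, from -1 (shut) to 1 (fully open), set as the call begins (left out, the last holds). The fingers move at their own pace and stop on an object; the grip force is fixed at half the most. Time passes only in rows, so rows that do not move let the fingers close. It gives the time, the measured TCP pose, the force, the opening and the grip force at its end, in the units of the state.
- get_obs(): the state, without advancing time (a new reading comes with each control period).
- capture(name): name is "side" or "top" or "wrist"; returns a dict with "frame" (400x640x3 uint8, red, green, blue), "fov_y" (degrees; the focal length in pixels is half the picture's height over the tangent of half this angle, whatever the lens; pixels are square), "cx", "cy" (the principal point, pixels), "rvec" (rotation vector, rad) and "tvec" (3), from world to camera coordinates, as OpenCV has them; the wrist camera has in their place "hand_eye" (4x4, takes a point from camera to tool coordinates, whose origin is the TCP and whose axes are the flange's). Camera axes: x right, y down, z forward; pixel columns grow to the right and rows downward; lengths in mm; the calibration is good to about 2 mm. A picture is of the moment at which its call begins: read the wrist's pose just before it. There is no depth.
- bot.close_job(): hands the job in; it is judged then, once.
Trained networks look in the newest picture that a camera, given by its name, has taken for a name from the list of things; names that differ only in an ending like _2 or _b are one class to them, and where a whole thing is asked for, a point or a joint stands for the part that bears it (a point fixed in the world has none). Each returns a list of dicts, best first, with "p" (0 to 1); they miss things now and then, are a little off and sometimes report something else, mostly with a low value. They report only what shows in the picture. A call takes as long as a camera call.
- spot_in(query, camera): "at" ([row, column] in pixels, amid what is visible of it).
- trace(query, camera): "mask" (400x640 bool, what is visible of it) and "at" ([row, column] in pixels, amid what is visible of it).
- pinpoint(query, camera): "at" ([row, column] in pixels: a listed point, or the origin of a listed thing).
The state is a dict: "time": time; "joint_positions": joint angles; "dq": joint speeds; "tau": joint torques, N m; "tool_pos": TCP position; "tcp_rot": TCP orientation; "contact_force": force on the tool from outside, world axes, zero at the start; "moment": the same for the moment, N m; "grip_width": finger opening in mm; "finger_force": force on a finger pad.
Only numpy, scipy, OpenCV 4.12 (cv2) and the standard library are available. Lean on these libraries where they do the work, as an engineer would, in place of code of your own. Each camera call takes 0.05 s, during which the arm holds its last target. There are 200 camera calls.

## Task

Check the zinc on the long flat joining plate: pick it up off the steel counter and lay it flat, ringed face up, along the middle of the wooden block, so that the counter's steel cannot falsify the reading. Then lift the coating gauge out of its holder and hold it upright with its probe on the inked ring, pressing only lightly, so that the sprung tip sinks in by a few millimetres but does not bottom. Finish while holding it like that, still gripped and pressed on the spot, and leave the other things on the counter where they are.

Things in the scene. Friction and masses are not known exactly. Their poses are not given: they have to be found in the camera images.
- plate: The joining plate: flat zinc-plated steel bar 100 x 40 mm, 5 mm thick, about 0.15 kg, with two 6.5 mm screw holes near each end. It lies flat on the counter, ringed face up. Origin at the centre of its underside, x along its length, y across it, z up.
- plate_spot (a point): The spot to measure: centre of the ring inked in black on the plate's top face (ring 20 mm outside, 14 mm inside), 22 mm from the plate's centre towards its +x end, at the height of the top face. Has the plate's axes.
- plate_end_a (a point): Middle of the plate's short +x end face, at half thickness (50 mm from the plate's centre).
- plate_end_b (a point): Middle of the plate's short -x end face, at half thickness (50 mm from the plate's centre).
- block: The wooden block: loose plain pale block 160 x 90 mm, 30 mm high, 0.3 kg, lying flat. Origin at the centre of its underside, x along its 160 mm length, y across, z up. The plate may lie along it either way round.
- gauge: Coating gauge, upright, 0.22 kg: grey rounded case 50 mm wide (y), 26 thick (x), 120 tall, display on the upper -x face; under it a 20 mm wide barrel, 18 mm long, out of which the sprung probe stands 12 mm. z up along it. Origin on its axis at the end of the fully-out probe; case 30 to 150 mm above it, centre of mass at 85 mm. Grip the upper case from above across 50 or 26 mm.
- probe_tip (a point): Centre of the flat end face of the probe, a steel pin of 12 mm diameter that slides in the gauge along its axis; the lowest point of the gauge.
- probe (a joint): How far the probe is pressed into the gauge: 0 fully out, 0.008 m at its stop. It starts to move at 2 N and takes 0.8 N more per mm (about 5 N at 4 mm, 8.4 N at the stop).
- holder: The gauge's holder: grey pocket fixed to the counter, 64 (y) x 40 mm (x), 70 mm high, open at the top, on a 94 x 60 mm foot. Origin at the centre of its underside. The gauge stands in it with the same axes, its origin 10 mm above the holder's, 2 mm play all round; 90 mm of the case stand out above. Drawn straight up by 60 mm, case and probe are clear of it.
- knob_a: Bystander: walnut drawer knob, 34 mm across, 28 mm high, standing on its foot. Origin at the centre of its underside.
- knob_b: Bystander: second walnut drawer knob, the same as the first.
- stopper: Bystander: green glass bottle stopper, 36 mm across, 48 mm high, standing on its head. Origin at the centre of its underside.
- guard: Bystander: white nylon pallet corner guard, an angle 100 mm long (y) with a 55 mm flat leg (x) and a 55 mm upright leg at its +x edge, 4 mm thick. Origin under the centre of the flat leg.
- square_plate: Bystander: square zinc-plated plate 60 x 60 x 5 mm with four holes and no ring. Origin at the centre of its underside.

How it is judged:
By the outcome, as a careful person would: the job done as asked, in the order asked, and still so for the second after the job is handed in, while the arm keeps its last pose, push and grip.
It also fails if it takes over 58 s, if anything falls off the work surface, if the arm or the gripper's body presses on something with over 40 N, if the wrist force passes 120 N, or if a joint passes its speed limit or range.

## Working session

There is one attempt and no reset: what is moved stays moved. The work goes in short steps, Python scripts to look and compute and a tool call to move; the robot and the scene stay as the last step left them, time stands still between calls to the robot, and variables do not carry over. Pictures are saved under pics/ and viewed, at most 10 in all, crops included, and the job is handed in when it is done.

Besides the shell and the picture viewer there is one more tool, called after ">>>" by a JSON object that holds its "op" and its "data", one argument or row to a line. play_rows: Moves the arm, as the interface text tells. Shifts and turns lie within -1 to 1; 1 stands for 3 cm of shift or 8 degrees of turn. Its arguments: {"type":"object","properties":{"rows":{"type":"array"},"hand":{"type":"number"}},"required":["rows"]}

```bash
mkdir -p pics; ls; cat > h.py <<'E'
import numpy as np, cv2
from scipy.spatial.transform import Rotation as Rn
from plant import get_obs, capture, bot, spot_in, trace, pinpoint
def cam(name):
    o=get_obs(); c=capture(name)
    f=200/np.tan(np.radians(c["fov_y"])/2)
    if "rvec" in c:
        R=cv2.Rodrigues(np.array(c["rvec"],float))[0]; t=np.array(c["tvec"],float).ravel()
        Rw=R.T; p=-R.T@t
    else:
        H=np.array(c["hand_eye"]); Rt=Rn.from_euler('xyz',o["tcp_rot"]).as_matrix()
        Rw=Rt@H[:3,:3]; p=Rt@H[:3,3]+np.array(o["tool_pos"])
    return dict(f=f,cx=c["cx"],cy=c["cy"],Rw=Rw,p=p,frame=c["frame"])
def ray(k,at):
    d=k["Rw"]@np.array([(at[1]-k["cx"])/k["f"],(at[0]-k["cy"])/k["f"],1.]); return d/np.linalg.norm(d)
def onz(k,at,z):
    d=ray(k,at); return k["p"]+d*(z-k["p"][2])/d[2]
def tri(obs):
    A=np.zeros((3,3));b=np.zeros(3)
    for k,at in obs:
        d=ray(k,at);M=np.eye(3)-np.outer(d,d);A+=M;b+=M@k["p"]
    x=np.linalg.solve(A,b)
    return x,[np.linalg.norm((np.eye(3)-np.outer(ray(k,a),ray(k,a)))@(x-k["p"])) for k,a in obs]
def proj(k,X):
    v=k["Rw"].T@(np.array(X)-k["p"]); return np.array([k["cy"]+k["f"]*v[1]/v[2],k["cx"]+k["f"]*v[0]/v[2]])
def save(k,n): cv2.imwrite("pics/"+n,k["frame"][:,:,::-1])
E
python3 - <<'E'
from h import *
np.set_printoptions(precision=1,suppress=True)
K={}
for n in("side","top"): K[n]=cam(n); save(K[n],n+"1.png"); print(n,K[n]["p"])
both=np.vstack([K["top"]["frame"],K["side"]["frame"]]);cv2.imwrite("pics/both.png",cv2.resize(both[:,:,::-1],(480,600)))
for q in "plate plate_spot plate_end_a plate_end_b block gauge probe_tip holder knob_a stopper guard square_plate".split():
    r={n:pinpoint(q,n) for n in K}
    for n in K: print(q,n,[(np.round(x["at"]),round(x["p"],2)) for x in r[n][:3]], onz(K[n],r[n][0]["at"],0) if r[n] else None)
    if all(r.values()): print("   tri",*tri([(K[n],r[n][0]["at"]) for n in K]))
print(get_obs())
E
```

```text
pics
side [236.9 601.4 827.1]
top [ 478.8   -3.6 1004.2]
plate side [(array([156., 387.]), 0.59)] [ 509.1 -263.3   -0. ]
plate top [(array([220., 435.]), 0.76)] [ 521.6 -273.2    0. ]
   tri [ 518.4 -279.1  -16.7] [np.float64(4.159707514254958), np.float64(4.159707514255082)]
plate_spot side [(array([147., 382.]), 0.76)] [ 536.8 -286.9    0. ]
plate_spot top [(array([214., 439.]), 0.62)] [ 534.  -283.2    0. ]
   tri [ 534.3 -281.5    5.2] [np.float64(0.6315899963890403), np.float64(0.6315899963891712)]
plate_end_a side [(array([147., 372.]), 0.93), (array([163., 400.]), 0.81)] [ 560.9 -273.9   -0. ]
plate_end_a top [(array([200., 441.]), 0.93), (array([243., 431.]), 0.59)] [ 567.5 -287.1    0. ]
   tri [ 568.5 -292.3  -17.6] [np.float64(0.6879736281984291), np.float64(0.6879736281987191)]
plate_end_b side [(array([147., 372.]), 0.93), (array([163., 400.]), 0.81)] [ 560.9 -273.9   -0. ]
plate_end_b top [(array([200., 441.]), 0.93), (array([243., 431.]), 0.59)] [ 567.5 -287.1    0. ]
   tri [ 568.5 -292.3  -17.6] [np.float64(0.6879736281984291), np.float64(0.6879736281987191)]
block s
[... 1424 characters left out ...]
228.    11.3] [np.float64(3.465718661722486), np.float64(3.4657186617226032)]
square_plate side [(array([260., 203.]), 0.65)] [727.8 253.5   0. ]
square_plate top [(array([128., 222.]), 0.83)] [731.4 246.4   0. ]
   tri [734.1 249.1 -10.5] [np.float64(0.02631255279800916), np.float64(0.026312552797991152)]
{'time': 1.3, 'joint_positions': array([-1.5,  0.3,  1.5,  0. ,  1.3, -0.1]), 'dq': array([-0.,  0.,  0., -0., -0., -0.]), 'tau': array([ -0. , -43.1, -24.4,   0.1,   0. ,  -0. ]), 'tool_pos': array([ 133.9, -507.7,  240.7]), 'tcp_rot': array([3.1, 0. , 0.3]), 'contact_force': array([-0.1,  0.7, -0.2]), 'moment': array([ 0.,  0., -0.]), 'finger_force': 0.0, 'grip_width': 91.56597288188047}
```

View pics/top1.png

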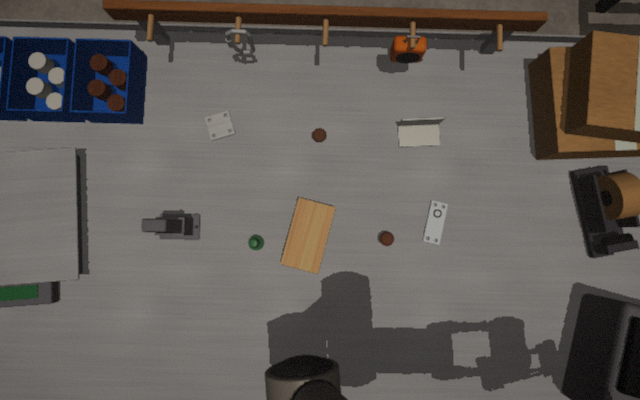

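View pics/side1.png

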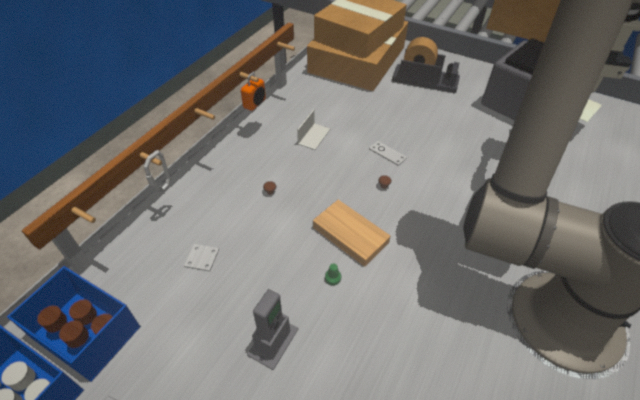

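Top view: plate with its ring at about (212,437), block at (235,308), gauge in its holder at (225,175), knob at (238,386) between plate and block. The side view agrees. I'll bring the wrist camera over the plate.

>>> {"op": "play_rows", "data": {
  "rows": [
    [[1, 0.6, 0], [0, 0, -0.3]],
    [[1, 0.6, 0], [0, 0, -0.3]],
    [[1, 0.6, 0], [0, 0, -0.3]],
    [[1, 0.6, 0], [0, 0, -0.3]],
    [[1, 0.6, 0], [0, 0, -0.3]],
    [[1, 0.6, 0], [0, 0, -0.3]],
    [[1, 0.6, 0], [0, 0, -0.3]],
    [[1, 0.6, 0], [0, 0, -0.3]],
    [[1, 0.6, 0], [0, 0, -0.3]],
    [[1, 0.6, 0], [0, 0, -0.3]],
    [[1, 0.6, 0], [0, 0, -0.3]],
    [[0, 0, 0], [0, 0, 0]]
  ],
  "hand": 1
}}

```text
time: 2.8
tool_pos: [465.4, -308.4, 240.5]
tcp_rot: [-3.141, -0.0, -0.2]
contact_force: [0.2, -0.6, -0.1]
grip_width: 91.6
finger_force: 0.0
```

```bash
cat > m.py <<'E'
from h import *
import sys
np.set_printoptions(precision=2,suppress=True)
def look(n,qs,z,fn):
    k=cam(n); save(k,fn); o=get_obs(); print(o["time"],o["tool_pos"],o["tcp_rot"],"cam",k["p"],k["Rw"][:,2])
    for q in qs:
        r=pinpoint(q,n); print(q,[(np.round(x["at"]),round(x["p"],2),onz(k,x["at"],z)) for x in r[:3]])
    return k
def rect(k,q,n,z,ztop=None):
    r=trace(q,n)
    if not r: print("no mask",q);return
    m=r[0]["mask"].astype(np.uint8); c=max(cv2.findContours(m,0,2)[0],key=cv2.contourArea)[:,0,:]
    W=np.array([onz(k,(p[1],p[0]),z)[:2] for p in c],np.float32)
    (x,y),(a,b),t=cv2.minAreaRect(W)
    if a<b:a,b,t=b,a,t+90
    t=(t+90)%180-90
    print(q,"rect p%.2f c (%.1f,%.1f) size %.1fx%.1f ang %.1f"%(r[0]["p"],x,y,a,b,t), "border" if (c.min()<=1 or c[:,0].max()>637 or c[:,1].max()>397) else ""); return x,y,t
E
python3 - <<'E'
from m import *
k=look("wrist",["plate","plate_spot","plate_end_a"],5,"w1.png"); rect(k,"plate","wrist",5)
k=cam("top"); rect(k,"block","top",30); rect(k,"plate","top",5)
k=cam("side"); rect(k,"block","side",30); rect(k,"plate","side",5)
E
```

```text
2.85 [ 464.31 -309.09  240.48] [ 3.14  0.   -0.2 ] cam [ 535.47 -322.32  385.28] [-0.26  0.05 -0.96]
plate [(array([148., 289.]), 0.64, array([ 512.03, -272.36,    5.  ]))]
plate_spot [(array([128., 290.]), 0.75, array([ 536.57, -279.82,    5.  ])), (array([28., 16.]), 0.55, array([708.77,   5.92,   5.  ]))]
plate_end_a [(array([106., 286.]), 0.66, array([ 562.43, -281.55,    5.  ])), (array([181., 289.]), 0.59, array([ 470.19, -262.78,    5.  ]))]
plate rect p0.78 c (513.5,-272.8) size 102.8x41.4 ang -13.1 
block rect p0.56 c (478.4,30.0) size 159.5x90.2 ang -13.8 
plate rect p0.55 c (516.2,-271.2) size 98.0x40.1 ang -13.2 
block rect p0.86 c (471.7,38.7) size 171.0x109.0 ang -12.9 
plate rect p0.86 c (513.9,-269.9) size 98.6x43.3 ang -12.2
```

View pics/w1.png

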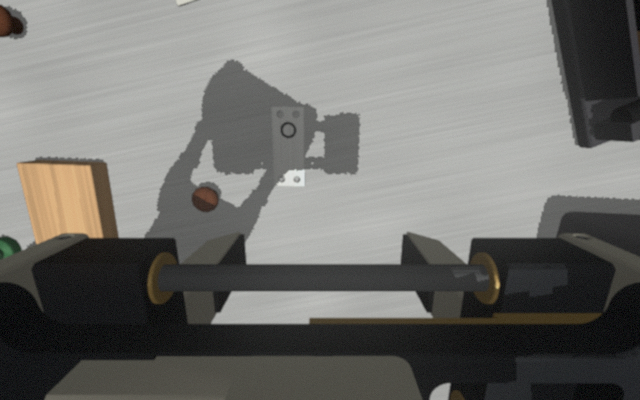

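Wrist picture: plate at about (148,289), ring end ahead at (129,289), knob at (197,205), clear of the plate. Next I'll go lower for a second look.

>>> {"op": "play_rows", "data": {
  "rows": [
    [[0, 0.3, -0.8], [0, 0, -0.2]],
    [[0, 0.3, -0.8], [0, 0, 0]],
    [[0, 0.3, -0.8], [0, 0, 0]],
    [[0, 0.3, -0.8], [0, 0, 0]],
    [[0, 0, 0], [0, 0, 0]]
  ]
}}

```text
time: 3.98
tool_pos: [463.0, -272.6, 143.4]
tcp_rot: [-3.14, 0.004, -0.23]
contact_force: [-0.2, 0.6, 1.5]
grip_width: 92.1
finger_force: 0.0
```

```bash
python3 - <<'E'
from m import *
k=look("wrist",["plate","plate_spot","plate_end_a"],5,"w2.png"); rect(k,"plate","wrist",5)
a=[(k,pinpoint("plate_spot","wrist")[0]["at"])]
for n in("top","side"):
    kk=cam(n); r=pinpoint("plate_spot",n)
    print(n,[(x["at"],x["p"],onz(kk,x["at"],5)) for x in r[:2]])
    if r:a.append((kk,r[0]["at"]))
print(*tri(a))
E
```

```text
4.025 [ 463.76 -273.64  144.7 ] [-3.14  0.   -0.23] cam [ 533.06 -289.05  287.89] [-0.26  0.06 -0.96]
plate [(array([143., 308.]), 0.62, array([ 515.98, -270.23,    5.  ]))]
plate_spot [(array([121., 312.]), 0.73, array([ 534.79, -278.46,    5.  ]))]
plate_end_a [(array([194., 312.]), 0.92, array([ 467.15, -262.22,    5.  ])), (array([ 91., 306.]), 0.67, array([ 561.87, -279.94,    5.  ]))]
plate rect p0.55 c (513.5,-272.7) size 100.2x40.5 ang -11.7 
top [([214.7, 438.8], 0.81, array([ 533.02, -281.11,    5.  ]))]
side [([147.0, 379.5], 0.63, array([ 540.46, -278.81,    5.  ])), ([161.0, 400.8], 0.56, array([ 467.33, -256.31,    5.  ]))]
[ 535.83 -278.64    7.07] [np.float64(1.0579728522444483), np.float64(3.457608643582152), np.float64(4.345469641551039)]
```

>>> {"op": "play_rows", "data": {
  "rows": [
    [[0.85, 0.04, -0.4], [0, 0, 0]],
    [[0.82, 0, -0.6], [0, 0, 0]],
    [[0, 0, -1], [0, 0, 0]],
    [[0, 0, -1], [0, 0, 0]],
    [[0, 0, -0.8], [0, 0, 0]],
    [[0, 0, -0.4], [0, 0, 0]],
    [[0, 0, -0.1], [0, 0, 0]],
    [[0, 0, 0], [0, 0, 0]]
  ]
}}

```text
time: 5.48
tool_pos: [514.4, -272.8, 16.4]
tcp_rot: [3.141, -0.001, -0.231]
contact_force: [0.6, 0.4, -0.1]
grip_width: 91.8
finger_force: 0.0
```

>>> {"op": "play_rows", "data": {
  "rows": [
    [[0, 0, 0], [0, 0, 0]],
    [[0, 0, 0], [0, 0, 0]],
    [[0, 0, 0], [0, 0, 0]],
    [[0, 0, 0], [0, 0, 0]]
  ],
  "hand": -1
}}

```text
time: 5.98
tool_pos: [514.0, -272.5, 15.9]
tcp_rot: [3.141, -0.0, -0.231]
contact_force: [0.3, 0.3, 0.4]
grip_width: 56.3
finger_force: 0.0
```

>>> {"op": "play_rows", "data": {
  "rows": [
    [[0, 0, 0], [0, 0, 0]],
    [[0, 0, 0], [0, 0, 0]],
    [[0, 0, 0], [0, 0, 0]],
    [[0, 0, 0], [0, 0, 0]]
  ]
}}

```text
time: 6.48
tool_pos: [514.0, -272.5, 15.7]
tcp_rot: [3.142, 0.0, -0.231]
contact_force: [-0.1, -0.5, 1.4]
grip_width: 39.4
finger_force: 30.0
```

>>> {"op": "play_rows", "data": {
  "rows": [
    [[0, 0, 0.5], [0, 0, 0]],
    [[0, 0, 1], [0, 0, 0]],
    [[-0.2, 0.6, 1], [0, 0, 0]],
    [[-0.3, 1, 0.9], [0, 0, 0]],
    [[-0.3, 1, 0.9], [0, 0, 0]],
    [[-0.3, 1, 0.9], [0, 0, 0]],
    [[-0.3, 1, 0.9], [0, 0, 0]],
    [[-0.3, 1, 0], [0, 0, 0]],
    [[-0.3, 1, 0], [0, 0, 0]],
    [[-0.3, 1, 0], [0, 0, 0]],
    [[-0.2, 1, 0], [0, 0, 0]],
    [[0, 0.9, 0], [0, 0, 0]]
  ]
}}

```text
time: 7.98
tool_pos: [438.4, 13.6, 199.7]
tcp_rot: [-3.142, -0.001, -0.231]
contact_force: [0.2, -0.6, -1.3]
grip_width: 38.8
finger_force: 30.0
```

```bash
python3 - <<'E'
from m import *
k=look("wrist",["block","plate","plate_spot","plate_end_a"],30,"w3.png"); rect(k,"block","wrist",30); print(get_obs()["grip_width"])
k=cam("top"); rect(k,"block","top",30)
E
```

```text
8.025 [438.25  15.95 199.69] [-3.14 -0.   -0.23] cam [507.88  -2.49 344.53] [-0.26  0.06 -0.96]
block [(array([159., 303.]), 0.73, array([475.26,  27.65,  30.  ]))]
plate [(array([247., 323.]), 0.85, array([370.87,  29.72,  30.  ]))]
plate_spot [(array([215., 325.]), 0.73, array([408.06,  18.44,  30.  ]))]
plate_end_a [(array([320., 326.]), 0.64, array([272.74,  49.1 ,  30.  ])), (array([168., 316.]), 0.62, array([463.06,  15.33,  30.  ]))]
block rect p0.88 c (475.8,28.5) size 158.7x89.6 ang -13.6 
39.035091174788064
block rect p0.90 c (519.7,19.1) size 91.8x73.5 ang 76.7
```

View pics/w3.png

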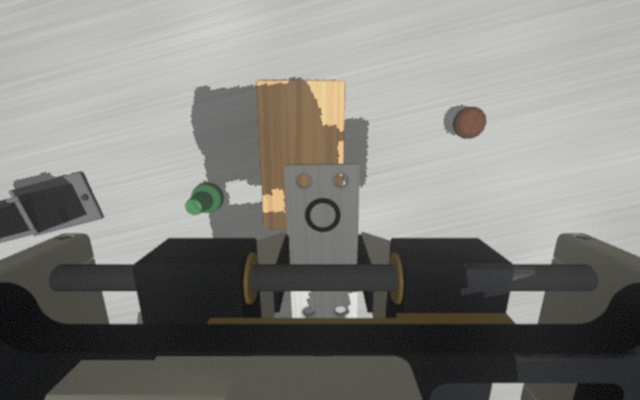

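Wrist: block at (155,303), plate held squarely between the fingers, ring at (215,323). I'll move above the block's middle.

>>> {"op": "play_rows", "data": {
  "rows": [
    [[0.7, 0.3, 0], [0, 0, -0.05]],
    [[0.55, 0.2, -0.6], [0, 0, 0]],
    [[0, 0, -1], [0, 0, 0]],
    [[0, 0, -1], [0, 0, 0]],
    [[0, 0, -1], [0, 0, 0]],
    [[0, 0, -0.6], [0, 0, 0]],
    [[0, 0, 0], [0, 0, 0]],
    [[0, 0, 0], [0, 0, 0]]
  ]
}}

```text
time: 9.38
tool_pos: [477.1, 27.1, 73.4]
tcp_rot: [-3.142, -0.001, -0.238]
contact_force: [0.2, 0.1, -1.2]
grip_width: 39.3
finger_force: 30.0
```

```bash
python3 - <<'E'
from m import *
P=[]
for i in range(3):
    k=look("wrist",[],30,"w4.png");P.append(get_obs()["tool_pos"]); rect(k,"block","wrist",30)
rect(k,"plate","wrist",54)
k=cam("side"); save(k,"s2.png")
E
```

```text
9.425 [477.2   27.2   73.62] [-3.14 -0.   -0.24] cam [546.43  10.52 218.22] [-0.26  0.06 -0.96]
block rect p0.59 c (512.8,19.8) size 90.6x83.9 ang 76.4 
9.525 [477.1   27.35  73.63] [-3.14 -0.   -0.24] cam [546.42  10.7  218.57] [-0.26  0.06 -0.96]
block rect p0.56 c (512.5,19.9) size 90.0x84.1 ang 76.9 
9.625 [476.83  27.49  73.4 ] [-3.14 -0.   -0.24] cam [546.27  10.87 218.41] [-0.26  0.06 -0.96]
block rect p0.73 c (512.7,20.0) size 89.5x83.9 ang 76.4 
plate rect p0.67 c (494.5,23.5) size 62.2x42.4 ang -12.6
```

View pics/w4.png

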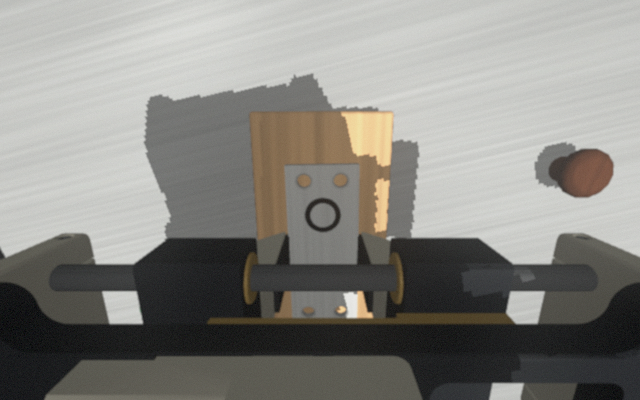

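Plate over the block: block's far edge at row 113, columns 250–393, centred on 321; plate 285–359, centred on 322 (nearer the camera). It is about 1.4 mm short in y, so I'll correct that and lower.

>>> {"op": "play_rows", "data": {
  "rows": [
    [[0, 0.05, -0.5], [0, 0, 0]],
    [[0, 0, -0.25], [0, 0, 0]],
    [[0, 0, -0.1], [0, 0, 0]],
    [[0, 0, -0.04], [0, 0, 0]],
    [[0, 0, 0], [0, 0, 0]],
    [[0, 0, 0], [0, 0, 0]]
  ]
}}

```text
time: 10.52
tool_pos: [476.7, 29.0, 46.3]
tcp_rot: [3.142, -0.001, -0.238]
contact_force: [-0.3, -0.7, -2.1]
grip_width: 39.1
finger_force: 30.0
```

>>> {"op": "play_rows", "data": {
  "rows": [
    [[0, 0, -0.02], [0, 0, 0]],
    [[0, 0, -0.02], [0, 0, 0]],
    [[0, 0, 0], [0, 0, 0]]
  ]
}}

```text
time: 10.9
tool_pos: [476.6, 29.0, 45.6]
tcp_rot: [3.142, -0.001, -0.238]
contact_force: [-2.4, -0.3, 7.3]
grip_width: 38.8
finger_force: 30.0
```

>>> {"op": "play_rows", "data": {
  "rows": [
    [[0, 0, 0], [0, 0, 0]],
    [[0, 0, 0], [0, 0, 0]],
    [[0, 0, 0], [0, 0, 0]],
    [[0, 0, 0.2], [0, 0, 0]],
    [[0, 0, 0.8], [0, 0, 0]],
    [[0, 0, 1], [0, 0, 0]],
    [[-0.5, 0.5, 1], [0, 0, 0]],
    [[-1, 1, 1], [0, 0, 0]],
    [[-0.5, 1, 1], [0, 0, 0]],
    [[0, 1, 0.8], [0, 0, 0]],
    [[0, 1, 0.5], [0, 0, 0]],
    [[0, 0.5, 0.2], [0, 0, 0]]
  ],
  "hand": 1
}}

```text
time: 12.4
tool_pos: [416.6, 180.2, 241.0]
tcp_rot: [-3.141, -0.002, -0.236]
contact_force: [0.7, -0.3, -1.2]
grip_width: 91.7
finger_force: 0.0
```

```bash
python3 - <<'E'
from m import *
k=look("wrist",["block","plate","plate_spot","gauge","holder"],35,"w5.png"); rect(k,"plate","wrist",35);rect(k,"block","wrist",30)
print("wrist spot"); a=[(k,pinpoint("plate_spot","wrist")[0]["at"])] if pinpoint("plate_spot","wrist") else []
for n in("top","side"):
    k=look(n,["plate_spot"],35,n+"3.png");rect(k,"gauge",n,160);rect(k,"block",n,30);rect(k,"plate",n,35); rect(k,"holder",n,5)
E
```

```text
12.45 [416.69 181.07 241.03] [-3.14 -0.   -0.24] cam [485.83 163.68 385.84] [-0.26  0.06 -0.96]
block [(array([107., 430.]), 0.74, array([473.25,  41.27,  35.  ]))]
plate [(array([102., 437.]), 0.7, array([476.59,  32.45,  35.  ]))]
plate_spot [(array([ 78., 444.]), 0.65, array([500.87,  21.41,  35.  ]))]
gauge [(array([151., 191.]), 0.75, array([490.01, 324.16,  35.  ]))]
holder [(array([147., 196.]), 0.73, array([493.77, 317.23,  35.  ]))]
plate rect p0.93 c (476.3,29.3) size 99.7x41.7 ang -12.5 
block rect p0.83 c (475.9,32.2) size 160.5x98.0 ang -13.5 
wrist spot
12.95 [416.51 178.55 239.62] [ 3.14  0.   -0.24] cam [ 478.83   -3.61 1004.24] [ 0.09 -0.01 -1.  ]
plate_spot [(array([224., 311.]), 0.66, array([501.37,  21.26,  35.  ]))]
gauge rect p0.67 c (490.9,316.6) size 81.6x25.9 ang -88.6 
block rect p0.86 c (479.0,29.4) size 161.5x91.5 ang -13.0 
plate rect p0.98 c (478.7,30.0) size 98.1x39.1 ang -12.7 
holder rect p0.88 c (491.9,333.3) size 92.7x54.2 ang -88.5 
13.25 [416.49 179.01 239.85] [ 3.14  0.   -0.24] cam [236.87 601.36 827.07] [ 0.33 -0.58 -0.75]
plate_spot [(array([221., 344.]), 0.75, array([495.03,  26.14,  35.  ]))]
gauge rect p0.87 c (473.0,351.3) size 88.3x46.1 ang -49.6 
block rect p0.73 c (433.1,48.2) size 106.3x92.0 ang 77.6 
plate rect p0.53 c (450.5,36.4) size 49.4x45.4 ang -11.7 
holder rect p0.75 c (492.4,329.6) size 103.8x72.6 ang -88.9
```

View pics/w5.png

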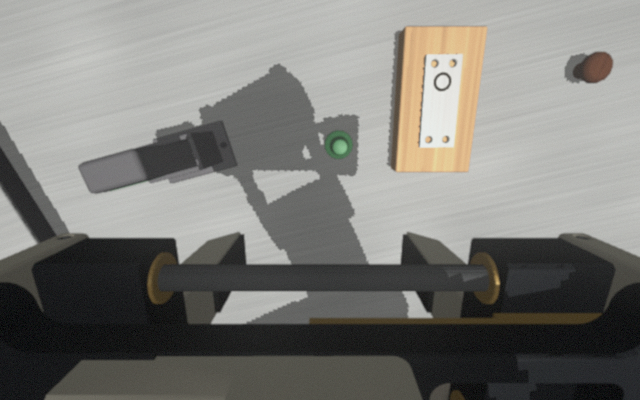

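Wrist view: plate lies in the middle of the block, block (25–172, 395–485), ring at (82,442). The gauge leans away in perspective around (155,175), the stopper is upright at (146,340). Now to look at the gauge from above.

>>> {"op": "play_rows", "data": {
  "rows": [
    [[0.1, 0.8, 0.2], [0, 0, 0.4]],
    [[0.1, 1, 0], [0, 0, 0.4]],
    [[0.1, 1, 0], [0, 0, 0.4]],
    [[0.1, 1, 0], [0, 0, 0.4]],
    [[0, 1, 0], [0, 0, 0.3]],
    [[0, 0.4, 0], [0, 0, 0]],
    [[0, 0, 0], [0, 0, 0]],
    [[0, 0, 0], [0, 0, 0]]
  ]
}}

```text
time: 14.5
tool_pos: [428.5, 334.2, 245.8]
tcp_rot: [3.141, 0.0, 0.026]
contact_force: [-0.7, 0.6, 0.8]
grip_width: 91.8
finger_force: 0.0
```

```bash
python3 - <<'E'
from m import *
k=look("wrist",["gauge","holder"],10,"w6.png"); rect(k,"gauge","wrist",160);rect(k,"holder","wrist",5)
for n in("top","side"):
    kk=cam(n); print(n,[(x["at"],x["p"]) for x in pinpoint("gauge",n)[:1]])
    r=pinpoint("gauge",n); w=pinpoint("gauge","wrist")
    if r and w: print(*tri([(k,w[0]["at"]),(kk,r[0]["at"])]))
E
```

```text
14.55 [428.57 334.12 245.91] [3.14 0.   0.03] cam [500.04 336.51 390.57] [-0.27 -0.01 -0.96]
gauge [(array([132., 326.]), 0.95, array([487.34, 332.88,  10.  ]))]
holder [(array([129., 324.]), 0.74, array([490.5 , 334.37,  10.  ]))]
gauge rect p0.65 c (488.7,333.6) size 48.6x24.9 ang -88.5 
holder rect p0.67 c (488.3,333.4) size 93.8x58.6 ang -88.5 
top [([226.5, 179.8], 0.89)]
[488.34 332.67   3.61] [np.float64(1.214094707237702), np.float64(1.214094707237629)]
side [([338.7, 271.8], 0.54)]
[488.06 333.56  13.47] [np.float64(0.8830798311464919), np.float64(0.8830798311465183)]
```

View pics/w6.png

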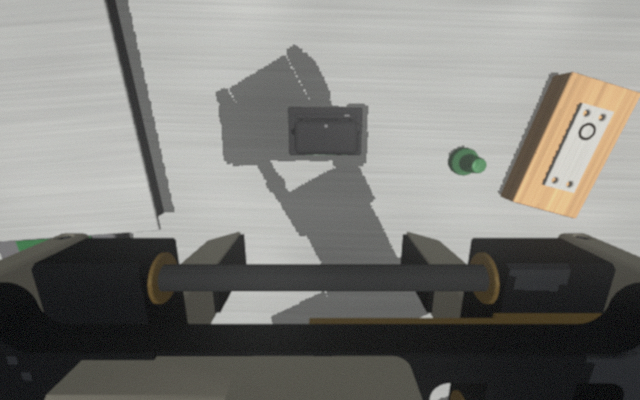

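The gauge is seen straight from above at (137,326) in its holder. Its mask fits 50 x 26 at z = 160, centre (488.7, 333.6), yaw 1.5°.

>>> {"op": "play_rows", "data": {
  "rows": [
    [[1, -0.03, 0], [0, 0, 0]],
    [[1, 0, 0], [0, 0, 0]],
    [[0, 0, -1], [0, 0, 0]],
    [[0, 0, -1], [0, 0, 0]],
    [[0, 0, -1], [0, 0, 0]],
    [[0, 0, -0.8], [0, 0, 0]],
    [[0, 0, -0.3], [0, 0, 0]],
    [[0, 0, 0], [0, 0, 0]]
  ]
}}

```text
time: 16.15
tool_pos: [488.5, 334.1, 122.7]
tcp_rot: [3.141, 0.001, 0.027]
contact_force: [0.3, -0.3, 0.2]
grip_width: 92.1
finger_force: 0.0
```

>>> {"op": "play_rows", "data": {
  "rows": [
    [[0, 0, 0], [0, 0, 0]],
    [[0, 0, 0], [0, 0, 0]],
    [[0, 0, 0], [0, 0, 0]],
    [[0, 0, 0], [0, 0, 0]],
    [[0, 0, 0], [0, 0, 0]],
    [[0, 0, 0], [0, 0, 0]],
    [[0, 0, 0], [0, 0, 0]]
  ],
  "hand": -1
}}

```text
time: 17.02
tool_pos: [488.5, 334.1, 122.9]
tcp_rot: [3.141, -0.0, 0.027]
contact_force: [-1.0, -0.4, 1.9]
grip_width: 49.7
finger_force: 29.9
```

>>> {"op": "play_rows", "data": {
  "rows": [
    [[0, 0, 0.4], [0, 0, 0]],
    [[0, 0, 0.8], [0, 0, 0]],
    [[0, 0, 1], [0, 0, 0]],
    [[0, 0, 1], [0, 0, 0]],
    [[0, -0.3, 0.9], [0, 0, 0]],
    [[-0.2, -0.7, 0], [0, 0, 0]],
    [[-0.3, -1, 0], [0, 0, 0]],
    [[-0.3, -1, 0], [0, 0, 0]],
    [[-0.3, -1, 0], [0, 0, 0]],
    [[-0.3, -1, 0], [0, 0, 0]],
    [[-0.3, -1, 0], [0, 0, 0]],
    [[-0.3, -1, 0], [0, 0, 0]]
  ]
}}

```text
time: 18.52
tool_pos: [428.0, 123.3, 246.5]
tcp_rot: [3.142, -0.001, 0.028]
contact_force: [0.8, -0.7, -1.0]
grip_width: 49.8
finger_force: 29.9
```

>>> {"op": "play_rows", "data": {
  "rows": [
    [[0, -1, 0], [0, 0, 0]],
    [[0, -1, 0], [0, 0, 0]],
    [[0, -0.8, 0], [0, 0, 0]],
    [[0, -0.5, 0], [0, 0, 0]],
    [[0, 0, 0], [0, 0, 0]],
    [[0, 0, 0], [0, 0, 0]]
  ]
}}

```text
time: 19.27
tool_pos: [428.4, 25.7, 245.9]
tcp_rot: [-3.141, 0.0, 0.028]
contact_force: [0.6, -0.3, -1.5]
grip_width: 49.7
finger_force: 29.9
```

```bash
python3 - <<'E'
from m import *
k=look("wrist",["plate","plate_spot"],35,"w7.png"); rect(k,"plate","wrist",35);rect(k,"block","wrist",30)
# ring by segmentation near predicted
def ring(k,guess):
    u=proj(k,guess); g=cv2.cvtColor(k["frame"],cv2.COLOR_RGB2GRAY); r,c=map(int,u); w=22
    p=g[r-w:r+w,c-w:c+w]; p4=cv2.resize(p,None,fx=8,fy=8,interpolation=2); 
    cv2.imwrite("pics/ring.png",p4); t,b=cv2.threshold(p4,0,255,cv2.THRESH_BINARY_INV+cv2.THRESH_OTSU)
    for q in cv2.findContours(b,cv2.RETR_CCOMP,1)[0]:
        if cv2.contourArea(q)>900:
            (x,y),s,_=cv2.fitEllipse(q); at=(r-w+(y+.5)/8-.5,c-w+(x+.5)/8-.5); print("ring",np.array(at),np.array(s)/8,onz(k,at,35))
ring(k,(499,23,35))
for n in("top","side"):
    kk=look(n,["plate_spot","probe_tip","gauge"],35,n+"4.png")
E
```

```text
19.325 [428.45  25.83 245.87] [-3.14  0.    0.03] cam [499.95  28.01 390.69] [-0.27 -0.01 -0.96]
plate [(array([141., 321.]), 0.9, array([477.09,  30.09,  35.  ]))]
plate_spot [(array([121., 329.]), 0.56, array([500.83,  21.2 ,  35.  ]))]
plate rect p0.93 c (476.7,28.9) size 99.6x40.2 ang -12.6 
block rect p0.61 c (361.6,23.8) size 147.0x96.4 ang -89.1 
ring [134.43 347.83] [ 1.36 23.92] [486.    -1.69  35.  ]
ring [122.63 323.47] [45.24 50.44] [498.69  27.63  35.  ]
19.575 [428.45  25.54 245.83] [3.14 0.   0.03] cam [ 478.83   -3.61 1004.24] [ 0.09 -0.01 -1.  ]
plate_spot [(array([226., 309.]), 0.7, array([497.81,  25.76,  35.  ]))]
probe_tip []
gauge []
19.775 [428.47  25.26 245.81] [3.14 0.   0.03] cam [236.87 601.36 827.07] [ 0.33 -0.58 -0.75]
plate_spot [(array([218., 341.]), 0.63, array([506.42,  19.8 ,  35.  ])), (array([341., 277.]), 0.4, array([471.76, 340.54,  35.  ]))]
probe_tip [(array([198., 272.]), 0.32, array([676.46,  47.83,  35.  ]))]
gauge [(array([204., 374.]), 0.79, array([457.94, -56.72,  35.  ]))]
```

View pics/w7.png

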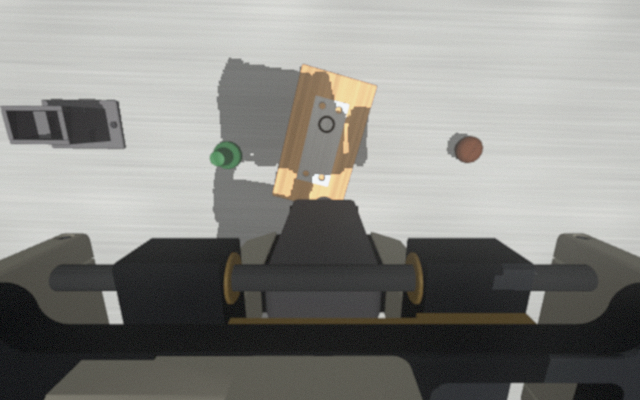

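View pics/side4.png

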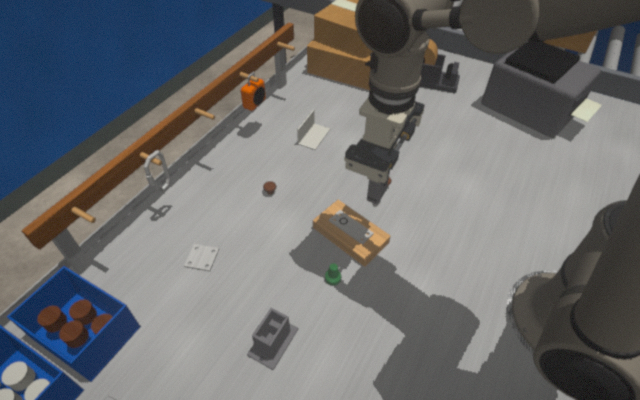

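Wrist: the ring is at about (125,326) on the shaded plate; the side view shows the gauge hanging upright and the holder empty. Next I'll fit the ring exactly.

```bash
python3 - <<'E'
from m import *
def ringfit(k,g,z=35,S=4,h=20):
    # rectify patch to world mm (S px/mm), match an annulus template
    q=np.array([[-h,-h],[h,-h],[h,h],[-h,h]],np.float32)
    src=np.array([proj(k,(g[0]+a,g[1]+b,z))[::-1] for a,b in q],np.float32)
    M=cv2.getPerspectiveTransform(src,(q+h)*S)
    im=cv2.warpPerspective(cv2.cvtColor(k["frame"],cv2.COLOR_RGB2GRAY),M,(2*h*S,2*h*S),flags=cv2.INTER_CUBIC)
    n=12*S; yy,xx=np.mgrid[-n:n+1,-n:n+1]/S; rr=np.hypot(xx,yy)
    T=np.where((rr>7)&(rr<10),0,255).astype(np.uint8); T=cv2.GaussianBlur(T,(0,0),S)
    m=cv2.matchTemplate(im,T,cv2.TM_CCOEFF_NORMED); _,v,_,(x,y)=cv2.minMaxLoc(m)
    return v,np.array([g[0]+(x+n)/S-h,g[1]+(y+n)/S-h])
for n in("wrist","wrist","top","side"):
    k=cam(n); print(n,*ringfit(k,(499,23)))
E
```

```text
wrist 0.990861177444458 [497.25  24.5 ]
wrist 0.9915597438812256 [497.25  24.5 ]
top 0.9661194086074829 [499.5  24.5]
side 0.8921316862106323 [497.25  25.  ]
```

>>> {"op": "play_rows", "data": {
  "rows": [
    [[0.8, 0, 0], [0, 0, 0]],
    [[0.8, 0, -0.2], [0, 0, 0]],
    [[0.7, 0, -0.6], [0, 0, 0]],
    [[0, 0, -1], [0, 0, 0]],
    [[0, 0, -0.8], [0, 0, 0]],
    [[0, 0, -0.4], [0, 0, 0]],
    [[0, 0, -0.1], [0, 0, 0]],
    [[0, 0, 0], [0, 0, 0]],
    [[0, 0, 0], [0, 0, 0]]
  ]
}}

```text
time: 21.25
tool_pos: [498.0, 25.1, 153.7]
tcp_rot: [3.141, -0.002, 0.027]
contact_force: [-0.2, -0.3, -1.0]
grip_width: 49.9
finger_force: 29.9
```

```bash
python3 - <<'E'
from m import *
o=get_obs(); print(o["tool_pos"],o["tcp_rot"],o["contact_force"])
K=[]
for n in("side","top"):
    k=cam(n); r=pinpoint("probe_tip",n); print(n,[(x["at"],x["p"]) for x in r[:2]],proj(k,(497.3,24.8,35)),proj(k,(497.3,24.8,39)))
    if n=="side": s=k
u=proj(s,(497,25,60)); r,c=map(int,u); p=s["frame"][r-50:r+50,c-65:c+65,::-1]
cv2.imwrite("pics/tip.png",cv2.resize(p,None,fx=6,fy=6,interpolation=cv2.INTER_CUBIC))
E
```

```text
[498.01  25.09 153.73] [ 3.14 -0.    0.03] [-0.23 -0.34 -1.  ]
side [([260.5, 203.4], 0.33)] [220.52 343.09] [219.43 343.17]
top [] [226.23 309.61] [226.2  309.56]
```

View pics/tip.png

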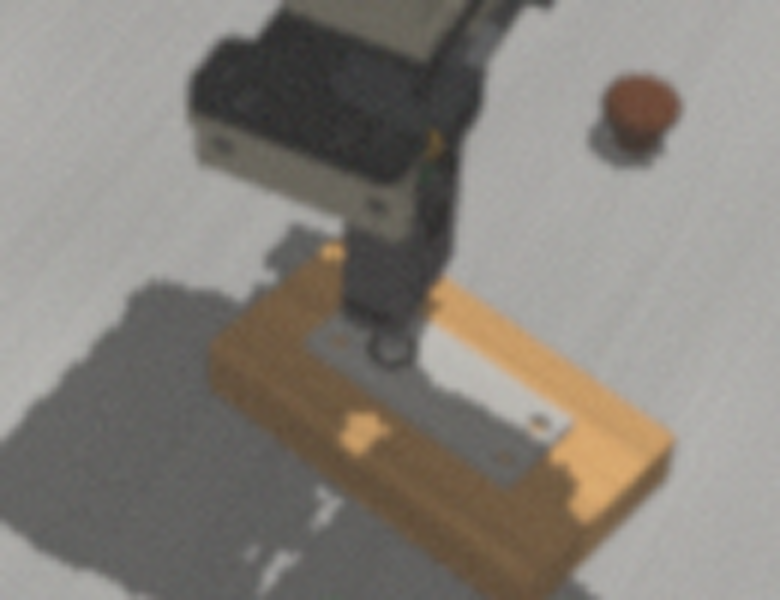

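The crop shows the probe just above the ring (ring at about (350,390), barrel around (330,398)). Before pressing, I'll check the lateral alignment in the side image numerically.

```bash
python3 - <<'E'
from m import *
k=cam("side"); g=cv2.cvtColor(k["frame"],cv2.COLOR_RGB2GRAY)
for z in(41,47,53,57,62,67,71,75): print(z,proj(k,(497.6,25,z)))
a=proj(k,(498.6,25,60))-proj(k,(497.6,25,60));b=proj(k,(497.6,26,60))-proj(k,(497.6,25,60));print("px/mm x,y",a,b)
print("cols",list(range(330,357)))
for r in range(202,226): print(r,*g[r,330:357])
E
```

```text
41 [218.89 343.06]
47 [217.24 343.18]
53 [215.58 343.3 ]
57 [214.46 343.39]
62 [213.05 343.49]
67 [211.63 343.59]
71 [210.49 343.68]
75 [209.34 343.76]
px/mm x,y [-0.17 -0.39] [ 0.3  -0.21]
cols [330, 331, 332, 333, 334, 335, 336, 337, 338, 339, 340, 341, 342, 343, 344, 345, 346, 347, 348, 349, 350, 351, 352, 353, 354, 355, 356]
202 102 106 118 124 118 93 73 68 73 78 76 86 95 97 93 90 71 60 57 54 51 59 68 100 148 167 168
203 96 102 113 118 110 86 72 69 66 67 70 69 81 81 80 78 65 66 63 55 57 63 70 105 153 167 171
204 98 119 143 150 139 98 70 65 66 66 67 69 73 70 73 70 62 60 63 62 62 64 73 111 153 167 167
205 96 120 144 141 137 103 69 67 66 68 69 69 67 70 72 67 64 65 64 63 64 66 77 117 157 169 167
206 96 104 118 115 115 88 70 71 64 68 65 65 71 68 65 67 65 63 65 63 65 71 91 133 162 167 166
207 99 100 100 100 96 83 72 68 67 66 65 64 66 70 66 68 68 64 61 64 69 83 115 151 167 167 168
208 96 100 97 96 92 77 68 68 67 70 67 67 67 69 68 68 66 65 66 65 72 100 144 163 164 167 165
209 99 101 100 98 92 75 69 68 68 67 67 68 62 63 68 68 66 67 63 65 82 119 156 163 165 167 163
210 99 98 97 99 92 72 66
[... 840 characters left out ...]
02 101 105 102 104 102 98 83 66 75 77 79 80 85 82 109 158 181 186 185 184 182 178 171 165
220 104 103 104 102 103 102 101 103 97 78 72 86 87 90 91 90 80 110 168 182 185 185 188 185 185 180 176
221 97 101 100 101 104 104 103 102 99 81 73 88 97 96 93 91 88 115 170 182 183 184 186 185 184 186 181
222 95 100 100 100 105 104 107 105 102 89 71 82 92 94 93 80 84 124 173 183 186 186 183 184 187 185 184
223 93 97 97 100 103 108 104 104 105 99 86 80 80 80 77 71 86 127 164 183 185 182 185 185 184 185 186
224 94 94 94 94 96 100 104 104 102 102 96 93 86 86 84 92 96 115 143 168 182 183 184 181 183 183 184
225 93 92 93 95 93 96 98 101 104 101 103 103 97 99 98 102 104 107 117 146 176 183 182 182 184 185 185
```

Case silhouette columns 335.1–352.8 have their middle at 343.9, against an expected 343.7, so alignment is within a millimetre. I'll press gently in steps.

>>> {"op": "play_rows", "data": {
  "rows": [
    [[0, 0, -0.1], [0, 0, 0]],
    [[0, 0, -0.05], [0, 0, 0]],
    [[0, 0, -0.05], [0, 0, 0]],
    [[0, 0, 0], [0, 0, 0]],
    [[0, 0, 0], [0, 0, 0]]
  ]
}}

```text
time: 22.12
tool_pos: [497.5, 25.2, 147.0]
tcp_rot: [3.142, -0.0, 0.027]
contact_force: [-0.7, -0.3, 0.7]
grip_width: 50.0
finger_force: 29.9
```

```bash
python3 - <<'E'
from m import *
for i in range(3): o=get_obs(); print(o["tool_pos"],o["contact_force"],o["moment"],o["grip_width"]); capture("side")
E
```

```text
[497.46  25.16 146.98] [-0.71 -0.29  0.67] [ 0.03  0.21 -0.  ] 50.01650683366224
[497.45  25.14 146.96] [-1.22  0.46  1.35] [0.05 0.26 0.03] 49.85510292205142
[497.46  25.14 146.96] [-0.82  0.13  0.22] [0.09 0.27 0.05] 49.776556619048506
```

>>> {"op": "play_rows", "data": {
  "rows": [
    [[0, 0, -0.05], [0, 0, 0]],
    [[0, 0, -0.05], [0, 0, 0]],
    [[0, 0, 0], [0, 0, 0]],
    [[0, 0, 0], [0, 0, 0]]
  ]
}}

```text
time: 22.78
tool_pos: [497.5, 25.1, 143.9]
tcp_rot: [3.141, -0.0, 0.027]
contact_force: [-1.3, 0.3, 3.0]
grip_width: 50.2
finger_force: 29.9
```

```bash
python3 - <<'E'
from m import *
for i in range(6): o=get_obs(); print(o["time"],o["tool_pos"],o["tcp_rot"],o["contact_force"],o["moment"],o["grip_width"]); k=cam("side")
rect(k,"block","side",30)
E
```

```text
22.775 [497.5   25.13 143.95] [ 3.14 -0.    0.03] [-1.3   0.35  3.03] [0.08 0.39 0.01] 50.18979184737727
22.825 [497.51  25.15 143.93] [ 3.14 -0.    0.03] [-1.03 -0.17  4.23] [0.06 0.37 0.05] 49.75329145806638
22.875 [497.51  25.12 143.92] [ 3.14 -0.    0.03] [-1.58 -0.12  3.25] [0.07 0.38 0.02] 50.24781665625582
22.925 [497.52  25.14 143.92] [ 3.14 -0.    0.03] [-1.72  0.49  4.25] [0.09 0.37 0.01] 50.17975767497507
22.975 [497.51  25.14 143.91] [ 3.14 -0.    0.03] [-1.27 -0.09  3.08] [ 0.03  0.32 -0.01] 49.87626366897331
23.025 [497.52  25.15 143.91] [ 3.14 -0.    0.03] [-1.04 -0.2   2.34] [ 0.1   0.37 -0.04] 50.30628701726545
block rect p0.89 c (472.3,38.1) size 172.3x107.0 ang -13.2
```

```bash
python3 -c "
from plant import bot; print(bot.close_job())"
```

```text
the job is handed in; nothing more can be done
None
```

I handed the job in at about 23 s. The plate lies along the middle of the block, ringed face up. The gauge is gripped upright on the ring at about 5 N, with its probe about 4 mm in by calculation, and nothing else was moved. No verdict came back.

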